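# Brake lever travel check on an e-bike handlebar

### The job

Check the red brake lever on the clamped handlebar: with the outside of the fingers press it steadily towards the bar until it meets its stop, hold it about two seconds, and let it come fully out with the fingers off it. Then press it to its stop again and finish holding it there (the program ends while still pressing) so that the gap to the bar can be measured. Do not pinch, slap or force the lever or put a finger between it and the bar, and leave everything else on the table alone.

Things in the scene. Friction and masses are not known exactly. Their poses are not given: they have to be found in the camera images.
- bar_stand: Half handlebar clamped level in a fixed stand (base 180 x 200 x 12 mm). Origin on the table below the bar's axis; y along the bar, x level from the lever towards the bar (the way to press), z up. Bar axis 130 mm up; 32 mm black grip from y -165 to -35 mm, lever on its -x side at the same height. Clamp and display at the +y end reach 160 mm up, the highest points
- brake_lever (a joint): Angle of the lever about its upright hinge, rad: 0 = fully out (rest), 0.30 = at its built-in stop, still about 20 mm clear of the grip. A spring pushes it out: at lever_press about 1.5 N starts it, about 4.5 N brings it to the stop, beyond which it is rigid. It comes back as soon as the push eases; let go, it is out within a second
- lever_press (a point): Where to press: on the outer face (away from the bar) of the red blade, about 40 mm from its free end, half-way up its 18 mm height, 130 mm above the table. Moves with the lever, about 31 mm from rest to stop. Its axes turn with the lever and equal the stand's at rest; press along the stand's +x
- lever_pivot (a point): Centre of the lever's upright hinge, at lever height; at rest lever_press lies at x -44, y -95 mm from it in the stand's axes. Closing turns the lever anticlockwise seen from above
- lever_inner (a point): Middle of the black strip on the side of the red blade that faces the bar: not to be touched (a finger there is between lever and bar). The blade is 11 mm thick and 18 mm high and ends in a red round knob 20 mm across, about 131 mm from the hinge
- screw_tin: Steel tin, 56 mm across, 34 mm high, standing on the stand's base plate under the grip; origin at the centre of its underside. To be left alone
- pliers: Orange-handled pliers lying flat on the table on the robot's side of the stand, about 155 mm long, 13 mm high; origin on the table under their middle, x along the jaws. To be left alone
- oil_bottle: Small yellow oil bottle, 38 mm across, 100 mm high, standing upright off the free end of the grip; origin at the centre of its underside. To be left alone
- mug: Blue mug, 80 mm across, 90 mm high; origin at the centre of its underside. To be left alone
- water_bottle: Clear water bottle, 66 mm across, 200 mm high; origin at the centre of its underside. To be left alone
- junction_box: Black open junction box 110 x 90 x 35 mm; origin at the centre of its underside. To be left alone
- screwdriver: Yellow-handled screwdriver lying on the table; origin on its underside. To be left alone

How it is judged:
By the outcome, as a careful person would: the job done as asked, in the order asked, and still so for the second after the job is handed in, while the arm keeps its last pose, push and grip.
It also fails if it takes over 48 s, if anything falls off the work surface, if the arm or the gripper's body presses on something with over 40 N, if the wrist force passes 120 N, or if a joint passes its speed limit or range.

### The arm

A 6-joint arm with a two-finger parallel gripper is mounted at the origin on the work surface. World frame = base frame: x ahead of the robot, y to its left, z up, the work surface at z = 0. Lengths are in mm, angles in rad, forces in N, time in s.
With the tool pointing down it reaches from about 300 to 875 mm from the base axis. Payload 4.2 kg.
Tool frame: the origin (TCP) lies midway between the tips of the shut fingers; the grasp point (between the pads) lies 19 mm behind it; z points along the fingers, y is the line along which they close (so a half turn about z gives the same grasp; the last joint's range is limited). The gripper opens to 85 mm and grips with 20 to 120 N. Pads are 22 mm wide; open, the fingers measure 114 mm over their backs; the gripper's body (76 mm by 85 mm) begins 54 mm behind the grasp point. The pads swing forward as they close: fully open they stand 13 mm farther back than shut.
Start: joints at [1.172, 0.32, 1.565, -0, 1.257, -0.02], TCP at [212.641, 534.252, 231.338] pointing down, gripper open.
Joint ranges: [-3.11, 3.11], [-0.84, 2.01], [0.21, 2.61], [-1.34, 4.49], [0.05, 2.63], [-2.56, 2.56]. Speed limits (rad/s): [2.57, 2.57, 3.14, 3.14, 3.14, 3.14].

### API

Orientations are given as a unit quaternion [w, x, y, z].
In Python, from plant import ctrl, get_image, nets gives the robot as it stands. The module is installed in compiled form; this text tells all that it offers.
- The arm moves only by the shell command python3 -m handwheel 'ROWS'. ROWS is JSON, a list of rows, each a list of 7 numbers: the shift along the tool's x, y, z in m, then the turn, a rotation vector about the tool's x, y, z in degrees, then the opening in per cent of the stroke, from 0 (shut) to 100 (fully open). A call has 1 to 8 rows; each row is the pose to reach, as a shift and turn from the pose commanded when the call began, along the tool's axes at that moment; what a row does not reach only later rows make up. A row lasts 1/10 s, in which the tool goes at most 50 mm and 8.59 degrees, less where a joint would pass 70% of its speed; a pose out of reach is approached as far as the arm can. A call with a gripper value outside its range is refused whole. The fingers move at their own pace and stop on an object; the grip force is fixed at half the most. Time passes only in rows, so rows that repeat a pose let the fingers close. It gives the time, the measured TCP pose, the force, the opening and the grip force at its end, in the units of the state.
- ctrl.observe(): the state, without advancing time (a new reading comes with each control period).
- get_image(name): name is "side" or "top" or "wrist"; returns a dict with "pixels" (420x560x3 uint8, red, green, blue), "vertical_fov" (degrees; the focal length in pixels is half the picture's height over the tangent of half this angle, whatever the lens; pixels are square), "cx", "cy" (the principal point, pixels), "k1" (the pictures are not rectified: a ray, as slopes to the right and down, at radius r is drawn at 1 + k1 r^2 times it, then the intrinsics apply), "cam_to_world" (4x4, takes a point from camera to world coordinates); the wrist camera has in their place "T_tool_cam" (4x4, takes a point from camera to tool coordinates, whose origin is the TCP and whose axes are the flange's). Camera axes: x right, y up, looking along -z (the intrinsics and any distortion apply to the point x, -y, -z); pixel columns grow to the right and rows downward; lengths in mm; the calibration is good to about 2 mm. A picture is of the moment at which its call begins: read the wrist's pose just before it. There is no depth.
- ctrl.hand_in(): hands the job in; it is judged then, once.
Trained networks look in a picture, given as the dict that the camera call returned (one of the last four; its "shot" number tells which), for a name from the list of things; names that differ only in an ending like _2 or _b are one class to them, and where a whole thing is asked for, a point or a joint stands for the part that bears it (a point fixed in the world has none). Each returns a list of dicts, best first, with "score" (0 to 1); they miss things now and then, are a little off and sometimes report something else, mostly with a low value. They report only what shows in the picture. A call takes as long as a camera call.
- nets.cut_out(picture, target): "pixels" (420x560 bool, what is visible of it) and "extent" ([left, top, width, height] in pixels, round what is visible of it).
- nets.landmark_of(picture, target): "location" ([row, column] in pixels: a listed point, or the origin of a listed thing).
The state is a dict: "time": time; "joints": joint angles; "qd": joint speeds; "tau": joint torques, N m; "tcp_pos": TCP position; "eef_rot": TCP orientation; "force": force on the tool from outside, world axes, zero at the start; "moment": the same for the moment, N m; "gripper_width": finger opening in mm; "finger_force": force on a finger pad.
Only numpy, scipy, OpenCV 4.12 (cv2) and the standard library are available. Lean on these libraries where they do the work, as an engineer would, in place of code of your own. Each camera call takes 0.05 s, during which the arm holds its last target. There are 200 camera calls.

## Working session

There is one attempt and no reset: what is moved stays moved. The work goes in short steps, Python scripts to look and compute and a shell command to move; the robot and the scene stay as the last step left them, time stands still between calls to the robot, and variables do not carry over. Pictures are saved under pics/ and viewed, at most 10 in all, crops included, and the job is handed in when it is done.

```bash
mkdir -p pics
cat > h.py <<'E'
import numpy as np, cv2
from plant import ctrl,get_image,nets
from scipy.spatial.transform import Rotation as R
def rq(q): return R.from_quat([q[1],q[2],q[3],q[0]]).as_matrix()
def ray(p,rc,T=None):
    """pixel [row,col] -> origin, direction in world"""
    if T is None: T=np.array(p["cam_to_world"])
    H=p["pixels"].shape[0]; f=H/2/np.tan(np.radians(p["vertical_fov"])/2)
    d=np.array([(rc[1]-p["cx"])/f,(rc[0]-p["cy"])/f]); u=d.copy()
    for _ in range(20): u=d/(1+p["k1"]*(u@u))
    v=T[:3,:3]@np.array([u[0],-u[1],-1]); return T[:3,3],v/np.linalg.norm(v)
def atz(o,v,z): return o+v*(z-o[2])/v[2]
def tri(rs):
    A=sum(np.eye(3)-np.outer(v,v) for o,v in rs); b=sum((np.eye(3)-np.outer(v,v))@o for o,v in rs)
    x=np.linalg.solve(A,b); return x,[round(float(np.linalg.norm(np.cross(x-o,v))),1) for o,v in rs]
def wristT(p,s):
    T=np.eye(4);T[:3,:3]=rq(s["eef_rot"]);T[:3,3]=s["tcp_pos"];return T@np.array(p["T_tool_cam"])
def save(p,n): cv2.imwrite("pics/"+n,p["pixels"][:,:,::-1])
E
python3 - <<'E'
from h import *
np.set_printoptions(precision=1,suppress=True)
s=ctrl.observe();print(s)
P={}
for c in("side","top","wrist"):
    p=get_image(c);P[c]=p;save(p,c+"0.png")
    p["T"]=wristT(p,s) if c=="wrist" else np.array(p["cam_to_world"])
    print(c,p["T"][:3,3],-p["T"][:3,2])
for n,z in [("bar_stand",0),("lever_press",130),("lever_pivot",130),("lever_inner",130),("oil_bottle",0),("screw_tin",12),("pliers",0),("mug",0),("water_bottle",0),("junction_box",0),("screwdriver",0)]:
    for c,p in P.items():
        for d in nets.landmark_of(p,n)[:2]:
            print(n,c,round(d["score"],2),np.array(d["location"]),atz(*ray(p,d["location"],p["T"]),z))
E
```

```text
{'time': 0.0, 'joints': array([ 1.2,  0.3,  1.6,  0. ,  1.3, -0. ]), 'qd': array([ 0.,  0., -0., -0.,  0.,  0.]), 'tau': array([ -0. , -41.6, -23.4,  -0. ,   0. ,   0. ]), 'tcp_pos': array([212.5, 533.8, 230.5]), 'eef_rot': array([-0. ,  0.2,  1. , -0. ]), 'force': array([ 0. , -0. ,  0.2]), 'moment': array([ 0., -0.,  0.]), 'finger_force': 0.0, 'gripper_width': 85.43720353261169}
side [ 517.1 -884.4  786.9] [ 0.   0.8 -0.6]
top [ 342.6   32.2 1334.9] [ 0.2 -0.  -1. ]
wrist [133.6 564.1 373.4] [ 0.3 -0.1 -0.9]
bar_stand side 0.67 [225.6 299.2] [597.   53.6   0. ]
bar_stand top 0.82 [197.7 270.9] [607.8  36.3   0. ]
bar_stand top 0.44 [246.5 289.8] [441.9 -30.    0. ]
lever_press side 0.81 [218.  288.8] [562.6 -74.  130. ]
lever_press top 0.66 [203.  307.5] [567.2 -77.8 130. ]
lever_pivot side 0.82 [189.4 288.6] [568.1  35.1 130. ]
lever_pivot top 0.61 [200.7 270.9] [572.5  35.7 130. ]
lever_inner side 0.86 [211.5 291.4] [569.7 -51.  130. ]
lever_inner side 0.68 [154.5 269.2] [524.9 198.1 130. ]
lever_inner top 0.55 [196.4 266.6] [585.9  49.3 130. ]
lever_inner top 0.49 [207.3 300.3] 
[... 296 characters left out ...]
rs top 0.72 [247.9 288. ] [437.1 -24.    0. ]
mug side 0.56 [152.1 316.2] [678.3 419.5   0. ]
mug side 0.17 [209.5 289.5] [575.5 123.    0. ]
mug top 0.77 [174.6 160. ] [682.6 420.1   0. ]
water_bottle side 0.83 [154.5 267.5] [521.  412.6   0. ]
water_bottle top 0.64 [219.  162.2] [528.3 401.9   0. ]
water_bottle wrist 0.47 [403.2 277.4] [527. 402.   0.]
junction_box side 0.6 [378.9 352.6] [ 664.4 -395.1    0. ]
junction_box side 0.26 [246.2 231.5] [424.2 -16.9  -0. ]
junction_box top 0.9 [186.1 395.6] [ 656.1 -395.     0. ]
screwdriver side 0.71 [380.3 226.4] [ 430.  -385.7    0. ]
screwdriver side 0.61 [228.1 302.2] [604.   43.1   0. ]
screwdriver top 0.25 [207.  297.5] [576.9 -55.3   0. ]
```

View pics/side0.png

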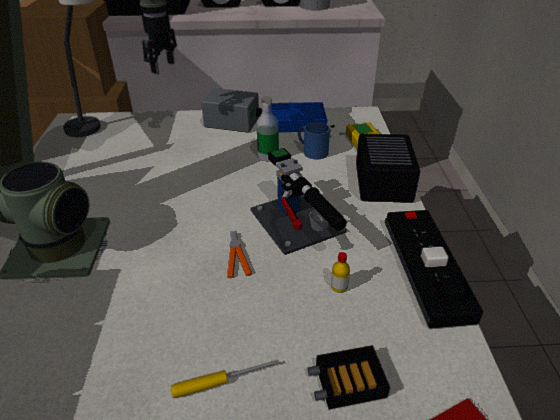

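View pics/top0.png

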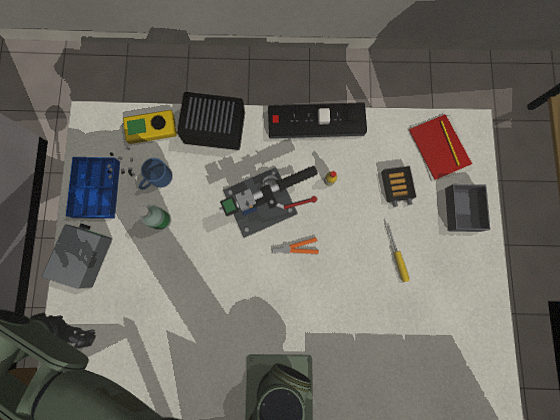

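The pictures show the stand at about (300,215) in the side view and (260,200) in the top view, turned about 20°. The red lever is on the robot's side, with its knob at (313,200) in the top view. The pliers lie in front at (298,246), and the oil bottle is off the grip end at (331,177).

Run:
```python
from h import *
np.set_printoptions(precision=3,suppress=True)
s=ctrl.observe();A=rq(s["eef_rot"]);print(A)
p=get_image("wrist");print(np.array(p["T_tool_cam"]))
# provisional yaw & stand-off
pv=np.array([570,35.4]);pr=np.array([565,-76.]);v=pr-pv
yaw=np.arctan2(v[1],v[0])-np.arctan2(-95,-44);print(np.degrees(yaw),np.hypot(*v))
d=np.array([np.cos(yaw),np.sin(yaw)]);tgt=np.r_[pr-70*d,230];print(tgt,"shift tool",A.T@(tgt-s["tcp_pos"]))
B=np.c_[np.r_[d,0],np.cross([0,0,-1],np.r_[d,0]),[0,0,-1]]
for k in range(4):
    C=B@R.from_euler('z',90*k,degrees=True).as_matrix()
    print(k,np.degrees(R.from_matrix(A.T@C).as_rotvec()))
```

```text
[[-0.929  0.37   0.   ]
 [ 0.37   0.929  0.   ]
 [-0.     0.    -1.   ]]
[[   0.002    0.945    0.328   84.453]
 [   1.      -0.002    0.001   -1.248]
 [   0.002    0.328   -0.945 -142.952]
 [   0.       0.       0.       1.   ]]
22.281686774171703 111.5121518041868
[ 500.227 -102.541  230.   ] shift tool [-502.678 -485.317    1.289]
0 [  0.003  -0.005 136.015]
1 [   0.001    0.006 -133.985]
2 [  0.004   0.003 -43.985]
3 [ 0.005 -0.001 46.015]
```

```bash
python3 -m handwheel '[[-0.036,-0.035,0,0,0,6,0],[-0.072,-0.069,0,0,0,12,0],[-0.108,-0.104,0,0,0,18,0],[-0.144,-0.139,0,0,0,24,0],[-0.18,-0.173,0,0,0,30,0],[-0.216,-0.208,0,0,0,36,0],[-0.25,-0.24,0,0,0,42,0],[-0.27,-0.26,0,0,0,46,0]]'
python3 - <<'E'
from h import *
np.set_printoptions(precision=3,suppress=True)
s=ctrl.observe();A=rq(s["eef_rot"]);print(A,A.T@(np.array([490,-107,230])-s["tcp_pos"]))
E
```

```text
time: 2.65
tcp_pos: [368.1, 190.2, 231.6]
eef_rot: [0.001, 0.559, 0.829, 0.0]
force: [0.9, 0.2, 0.0]
gripper_width: -0.0
finger_force: 0.0
[[-0.374  0.927  0.001]
 [ 0.927  0.374 -0.   ]
 [-0.001  0.001 -1.   ]] [-321.23     1.819    1.812]
```

```bash
python3 -m handwheel '[[-0.04,0,0,0,0,0,0],[-0.08,0,0,0,0,0,0],[-0.12,0,0,0,0,0,0],[-0.16,0,0,0,0,0,0],[-0.2,0,0,0,0,0,0],[-0.235,0,0,0,0,0,0],[-0.25,0,0,0,0,0,0],[-0.25,0,0,0,0,0,0]]'
cat > look.py <<'E'
from h import *
import sys
np.set_printoptions(precision=1,suppress=True)
s=ctrl.observe();P={}
for c in("side","top","wrist"):
    p=get_image(c);P[c]=p;save(p,c+sys.argv[1]+".png")
    p["T"]=wristT(p,s) if c=="wrist" else np.array(p["cam_to_world"])
for n in ("lever_press","lever_pivot","bar_stand"):
    rs=[];z=0 if n=="bar_stand" else 130
    for c,p in P.items():
        L=nets.landmark_of(p,n)
        if L:
            d=L[0];r=ray(p,d["location"],p["T"]);rs.append(r)
            print(n,c,round(d["score"],2),np.array(d["location"]),atz(*r,z))
    if len(rs)>1: print("tri",*tri(rs))
print(s["tcp_pos"],s["time"],s["force"])
E
python3 look.py 1
```

```text
time: 3.45
tcp_pos: [462.7, -39.6, 231.2]
eef_rot: [-0.0, 0.558, 0.83, 0.0]
force: [-0.0, 0.8, -0.1]
gripper_width: -0.1
finger_force: 0.0
lever_press side 0.73 [215.1 290.7] [567.4 -63.9 130. ]
lever_press wrist 0.9 [292.9 384.2] [568.2 -74.1 130. ]
tri [566.1 -71.5 135.5] [0.9, 0.9]
lever_pivot side 0.51 [188.8 290. ] [571.6  37.4 130. ]
lever_pivot wrist 0.72 [269.6 404.7] [573.4 -48.7 130. ]
tri [558.9 -32.3 173.7] [9.9, 9.9]
bar_stand side 0.94 [227.5 299.8] [598.   45.9   0. ]
bar_stand top 0.97 [199.2 271. ] [602.6  35.9   0. ]
bar_stand wrist 0.76 [159.8 428.5] [607.8  35.5   0. ]
tri [599.9  35.3  10.7] [3.2, 0.8, 2.5]
[462.7 -39.6 231.2] 3.45 [-0.   0.8 -0.1]
```

View pics/wrist1.png

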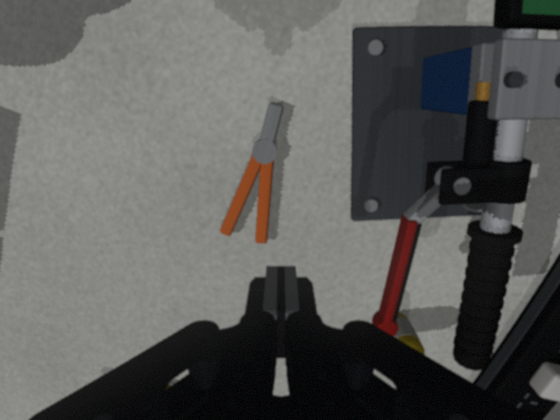

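Wrist view: the stand is nearly aligned with the tool. The lever hinge bolt is about (462,185), the red blade runs from (413,215) to its knob at (386,325), and the black grip is at (480,300). The pliers, at (260,170), are clear of the approach.

Run:
```python
from h import *
np.set_printoptions(precision=1,suppress=True)
s=ctrl.observe();p=get_image("wrist");T=wristT(p,s);A=rq(s["eef_rot"])
f=lambda c,r,z:atz(*ray(p,[r,c],T),z)
pts=dict(piv=(462,185,145),piv2=(447,175,140),knob=(386,325,140),press=(388,293,139),gt=(496,235,146),ge=(476,355,146))
for k,v in pts.items():
    w=f(*v);print(k,w,"tool",A.T@(w-s["tcp_pos"]))
g=f(*pts["gt"])-f(*pts["ge"]);print("yaw",np.degrees(np.arctan2(-g[0],g[1])))
d=nets.cut_out(p,"brake_lever");print([(x["score"],x["extent"]) for x in d])
m=d[0]["pixels"];print([(r,np.flatnonzero(m[r])[[0,-1]]) for r in range(205,340,10) if m[r].any()])
```

```text
piv [569.7  32.1 145. ] tool [ 24.1 126.1  86.4]
piv2 [558.6  33.9 140. ] tool [ 30.  116.6  91.4]
knob [578.7 -94.5 140. ] tool [-96.4  86.4  91.3]
press [565.7 -67.2 139. ] tool [-66.3  84.8  92.4]
gt [614.3   9.7 146. ] tool [-13.5 159.   85.4]
ge [664.9 -90.8 146. ] tool [-125.7  167.6   85.4]
yaw 26.71904502011595
[(0.59, [371.7, 166.7, 75.4, 165.7])]
[(205, array([412, 438])), (215, array([402, 428])), (225, array([399, 419])), (235, array([397, 417])), (245, array([395, 415])), (255, array([391, 412])), (265, array([389, 409])), (275, array([387, 407])), (285, array([385, 404])), (295, array([382, 401])), (305, array([379, 399])), (315, array([372, 396])), (325, array([375, 397]))]
```

```bash
python3 -m handwheel '[[-0.03,0,0.02,0,0,0,0],[-0.06,0,0.05,0,0,0,0],[-0.068,0,0.08,0,0,0,0],[-0.068,0.015,0.105,0,0,0,0],[-0.068,0.03,0.115,0,0,0,0],[-0.068,0.045,0.115,0,0,0,0],[-0.068,0.05,0.115,0,0,0,0],[-0.068,0.05,0.115,0,0,0,0]]'
python3 look.py 2
```

```text
time: 4.95
tcp_pos: [536.0, -81.9, 117.6]
eef_rot: [0.001, 0.556, 0.831, 0.001]
force: [0.3, -0.8, -0.3]
gripper_width: 0.4
finger_force: 0.0
lever_press side 0.52 [216.7 288.2] [561.5 -69.3 130. ]
lever_press wrist 0.86 [302.7 359. ] [569.4 -73.1 130. ]
tri [564.2 -71.5 133.4] [3.1, 3.1]
lever_pivot top 0.48 [201.2 269.6] [570.9  39.7 130. ]
bar_stand side 0.63 [228.2 302.8] [605.5  42.7   0. ]
bar_stand top 0.94 [200.  268.8] [599.7  43.4   0. ]
bar_stand wrist 0.61 [ 87.9 438.7] [608.1  43.6   0. ]
tri [604.2  43.1   0.5] [1.5, 4.6, 3.4]
[536.  -81.9 117.6] 4.95 [ 0.3 -0.8 -0.3]
```

View pics/wrist2.png

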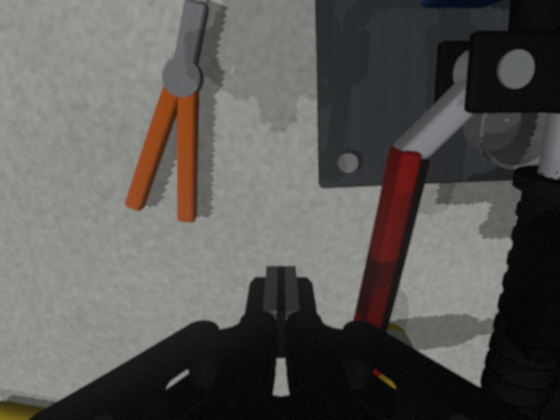

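Wrist view: the shut fingers (tips at 282,268) stand just left of the red blade (outer edge about 360,300), level with it and with nothing in between.

```bash
python3 -m handwheel '[[0,0.003,0,0,0,0,0],[0,0.006,0,0,0,0,0],[0,0.009,0,0,0,0,0],[0,0.011,0,0,0,0,0],[0,0.013,0,0,0,0,0],[0,0.015,0,0,0,0,0],[0,0.016,0,0,0,0,0],[0,0.016,0,0,0,0,0]]'
python3 -m handwheel '[[0,0.001,0,0,0,0,0],[0,0.002,0,0,0,0,0],[0,0.003,0,0,0,0,0],[0,0.004,0,0,0,0,0],[0,0.005,0,0,0,0,0],[0,0.006,0,0,0,0,0],[0,0.007,0,0,0,0,0],[0,0.008,0,0,0,0,0]]'
```

```text
time: 6.35
tcp_pos: [549.2, -76.3, 116.3]
eef_rot: [0.0, 0.557, 0.831, 0.0]
force: [0.4, 0.5, -0.8]
gripper_width: 0.0
finger_force: 0.0
time: 7.15
tcp_pos: [556.1, -73.6, 116.2]
eef_rot: [-0.0, 0.557, 0.831, -0.001]
force: [-1.6, -1.8, -0.8]
gripper_width: -0.3
finger_force: 1.0
```

```bash
python3 -m handwheel '[[0,0.002,0,0,0,0,0],[-0.001,0.004,0,0,0,0,0],[-0.001,0.006,0,0,0,0,0],[-0.002,0.008,0,0,0,0,0],[-0.002,0.01,0,0,0,0,0],[-0.003,0.012,0,0,0,0,0],[-0.003,0.014,0,0,0,0,0],[-0.004,0.016,0,0,0,0,0]]'
python3 -m handwheel '[[0,0.001,0,0,0,0,0],[0,0.002,0,0,0,0,0],[-0.001,0.003,0,0,0,0,0],[-0.001,0.004,0,0,0,0,0],[-0.001,0.005,0,0,0,0,0],[-0.001,0.006,0,0,0,0,0],[-0.002,0.007,0,0,0,0,0],[-0.002,0.008,0,0,0,0,0]]'
```

```text
time: 7.95
tcp_pos: [572.6, -70.9, 116.2]
eef_rot: [-0.0, 0.557, 0.831, -0.0]
force: [-3.8, -2.2, 0.7]
gripper_width: -0.2
finger_force: 2.0
time: 8.75
tcp_pos: [580.7, -69.4, 116.2]
eef_rot: [-0.001, 0.557, 0.83, 0.0]
force: [-4.1, -1.6, -0.7]
gripper_width: -0.0
finger_force: 2.2
```

```bash
python3 -m handwheel '[[0,0.001,0,0,0,0,0],[0,0.002,0,0,0,0,0],[0,0.003,0,0,0,0,0],[0,0.003,0,0,0,0,0]]'; python3 -m handwheel '[[0,0.001,0,0,0,0,0],[0,0.001,0,0,0,0,0]]';python3 -m handwheel '[[0,0.001,0,0,0,0,0],[0,0.001,0,0,0,0,0]]'
```

```text
time: 9.15
tcp_pos: [583.8, -68.6, 116.2]
eef_rot: [-0.0, 0.557, 0.831, -0.0]
force: [-4.5, -2.7, -0.2]
gripper_width: -0.3
finger_force: 2.4
time: 9.35
tcp_pos: [584.0, -68.5, 116.2]
eef_rot: [-0.001, 0.557, 0.831, -0.001]
force: [-6.4, -3.0, -0.7]
gripper_width: 0.0
finger_force: 3.2
time: 9.55
tcp_pos: [584.2, -68.4, 116.1]
eef_rot: [-0.001, 0.557, 0.831, -0.001]
force: [-7.7, -4.9, 0.9]
gripper_width: 0.1
finger_force: 4.2
```

```bash
python3 -m handwheel '[[0,0,0,0,0,0,0],[0,0,0,0,0,0,0],[0,0,0,0,0,0,0],[0,0,0,0,0,0,0],[0,0,0,0,0,0,0],[0,0,0,0,0,0,0],[0,0,0,0,0,0,0],[0,0,0,0,0,0,0]]';python3 -m handwheel '[[0,0,0,0,0,0,0],[0,0,0,0,0,0,0],[0,0,0,0,0,0,0],[0,0,0,0,0,0,0],[0,0,0,0,0,0,0],[0,0,0,0,0,0,0],[0,0,0,0,0,0,0],[0,0,0,0,0,0,0]]'
python3 look.py 3
```

```text
time: 10.35
tcp_pos: [584.2, -68.4, 116.2]
eef_rot: [-0.001, 0.557, 0.831, -0.001]
force: [-7.0, -3.6, 1.0]
gripper_width: -0.0
finger_force: 4.2
time: 11.15
tcp_pos: [584.2, -68.4, 116.2]
eef_rot: [-0.001, 0.557, 0.831, -0.001]
force: [-8.0, -3.6, 1.1]
gripper_width: -0.1
finger_force: 4.2
lever_press side 0.44 [214.7 306.4] [602.6 -64.3 130. ]
lever_press wrist 0.67 [306.9 313.7] [599.2 -68.2 130. ]
tri [600.6 -67.3 131.7] [1.8, 1.8]
lever_pivot top 0.53 [201.6 270.9] [569.7  35.7 130. ]
bar_stand side 0.65 [206.3 300.1] [605.4 135.7   0. ]
bar_stand top 0.93 [197.3 269.7] [609.2  40.4   0. ]
bar_stand wrist 0.72 [ 78.6 370.8] [606.6  42.4   0. ]
tri [594.1  36.7  74.9] [3.0, 3.3, 5.0]
[584.2 -68.4 116.2] 11.15 [-8.  -3.6  1.1]
```

View pics/wrist3.png

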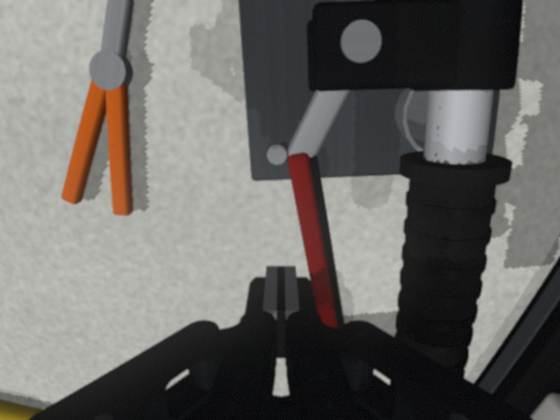

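The lever has turned to its stop: the blade leans from (300,155) to (335,325), still clear of the grip, and the fingers are on its outer side. It has been held for over 2 s, so I'm releasing it.

```bash
python3 -m handwheel '[[0,-0.003,0,0,0,0,0],[0.001,-0.006,0,0,0,0,0],[0.002,-0.009,0,0,0,0,0],[0.002,-0.012,0,0,0,0,0],[0.003,-0.015,0,0,0,0,0],[0.004,-0.018,0,0,0,0,0],[0.004,-0.021,0,0,0,0,0],[0.005,-0.024,0,0,0,0,0]]';python3 -m handwheel '[[0.001,-0.003,0,0,0,0,0],[0.001,-0.006,0,0,0,0,0],[0.001,-0.01,0,0,0,0,0],[0.001,-0.015,0,0,0,0,0],[0.001,-0.02,0,0,0,0,0],[0.001,-0.025,0,0,0,0,0],[0.001,-0.03,0,0,0,0,0],[0.001,-0.03,0,0,0,0,0]]'
python3 -m handwheel '[[0,0,0,0,0,0,0],[0,0,0,0,0,0,0],[0,0,0,0,0,0,0],[0,0,0,0,0,0,0],[0,0,0,0,0,0,0],[0,0,0,0,0,0,0],[0,0,0,0,0,0,0],[0,0,0,0,0,0,0]]'
python3 look.py 4
```

```text
time: 12.55
tcp_pos: [561.7, -71.9, 116.5]
eef_rot: [0.0, 0.557, 0.83, 0.001]
force: [-0.7, -0.6, -0.5]
gripper_width: -0.4
finger_force: 0.9
time: 13.35
tcp_pos: [532.7, -83.0, 116.3]
eef_rot: [-0.0, 0.557, 0.83, -0.0]
force: [0.6, -1.0, 0.2]
gripper_width: -0.3
finger_force: 0.0
time: 14.15
tcp_pos: [533.3, -82.8, 116.3]
eef_rot: [-0.0, 0.557, 0.83, 0.0]
force: [0.1, -0.2, 0.0]
gripper_width: 0.4
finger_force: 0.0
lever_press side 0.46 [215.  292.2] [570.8 -63.7 130. ]
lever_press wrist 0.74 [305.  362.9] [568.2 -73.6 130. ]
tri [568.3 -71.1 134.7] [2.3, 2.3]
lever_pivot side 0.21 [247.2 235. ] [ 446.9 -163.7  130. ]
lever_pivot top 0.66 [199.1 270.2] [577.5  38.  130. ]
tri [515.3  15.4   4.3] [88.3, 88.3]
bar_stand side 0.68 [229.1 300.9] [600.3  39.3   0. ]
bar_stand top 0.78 [200.7 270.4] [597.3  37.8   0. ]
bar_stand wrist 0.78 [ 90.4 441.4] [607.4  41.8   0. ]
tri [600.8  38.7   3. ] [2.0, 4.1, 5.4]
[533.3 -82.8 116.3] 14.15 [ 0.1 -0.2  0. ]
```

View pics/wrist4.png

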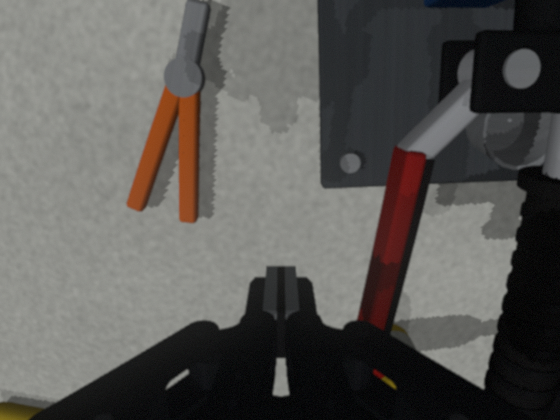

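The lever is back at rest (blade from (405,150) to (375,320), as before the press), with the fingers clear of it. Now the second press.

```bash
python3 -m handwheel '[[0,0.003,0,0,0,0,0],[0,0.006,0,0,0,0,0],[0,0.009,0,0,0,0,0],[0,0.012,0,0,0,0,0],[0,0.014,0,0,0,0,0],[0,0.016,0,0,0,0,0],[0,0.017,0,0,0,0,0],[0,0.018,0,0,0,0,0]]';python3 -m handwheel '[[0,0.001,0,0,0,0,0],[0,0.002,0,0,0,0,0],[0,0.003,0,0,0,0,0],[0,0.004,0,0,0,0,0],[0,0.005,0,0,0,0,0],[0,0.006,0,0,0,0,0],[0,0.008,0,0,0,0,0],[0,0.01,0,0,0,0,0]]'
python3 -m handwheel '[[0,0.002,0,0,0,0,0],[-0.001,0.004,0,0,0,0,0],[-0.001,0.006,0,0,0,0,0],[-0.002,0.008,0,0,0,0,0],[-0.002,0.01,0,0,0,0,0],[-0.003,0.012,0,0,0,0,0],[-0.003,0.014,0,0,0,0,0],[-0.004,0.016,0,0,0,0,0]]'
python3 -m handwheel '[[0,0.001,0,0,0,0,0],[-0.001,0.002,0,0,0,0,0],[-0.001,0.003,0,0,0,0,0],[-0.001,0.004,0,0,0,0,0],[-0.002,0.005,0,0,0,0,0],[-0.002,0.006,0,0,0,0,0],[-0.002,0.007,0,0,0,0,0],[-0.002,0.007,0,0,0,0,0]]'
python3 -m handwheel '[[0,0.001,0,0,0,0,0],[0,0.002,0,0,0,0,0],[0,0.003,0,0,0,0,0],[0,0.003,0,0,0,0,0]]'
```

```text
time: 15.55
tcp_pos: [550.0, -75.9, 116.3]
eef_rot: [-0.0, 0.557, 0.83, 0.0]
force: [-0.2, 0.0, 0.4]
gripper_width: -0.1
finger_force: 0.0
time: 16.35
tcp_pos: [558.9, -72.5, 116.1]
eef_rot: [-0.0, 0.557, 0.83, -0.001]
force: [-2.3, -3.2, 0.1]
gripper_width: 0.3
finger_force: 1.3
time: 17.15
tcp_pos: [575.3, -69.7, 116.1]
eef_rot: [-0.0, 0.557, 0.83, -0.0]
force: [-4.1, -1.7, 0.9]
gripper_width: -0.1
finger_force: 2.1
time: 17.95
tcp_pos: [582.7, -68.8, 116.2]
eef_rot: [-0.0, 0.557, 0.831, 0.0]
force: [-5.3, 0.6, -0.9]
gripper_width: 0.1
finger_force: 2.0
time: 18.35
tcp_pos: [584.1, -68.3, 116.1]
eef_rot: [-0.001, 0.557, 0.831, -0.001]
force: [-8.0, -1.9, 1.4]
gripper_width: 0.3
finger_force: 4.0
```

```bash
python3 -m handwheel '[[0,0,0,0,0,0,0],[0,0,0,0,0,0,0],[0,0,0,0,0,0,0],[0,0,0,0,0,0,0],[0,0,0,0,0,0,0],[0,0,0,0,0,0,0],[0,0,0,0,0,0,0],[0,0,0,0,0,0,0]]'
python3 look.py 5 | grep press; python3 -c "
from plant import ctrl
s=ctrl.observe();print(s['force'],s['tcp_pos'],s['time']);print(ctrl.hand_in())"
```

```text
time: 19.15
tcp_pos: [584.1, -68.3, 116.1]
eef_rot: [-0.001, 0.557, 0.831, -0.001]
force: [-7.4, -1.6, 0.6]
gripper_width: -0.2
finger_force: 3.9
lever_press side 0.48 [214.5 304.1] [597.5 -63.3 130. ]
lever_press wrist 0.82 [307.5 312.9] [598.9 -68.5 130. ]
[-8.04577226 -2.76628097  1.39431844] [584.11016327 -68.31012904 116.1026465 ] 19.75
the job is handed in; nothing more can be done
None
```

I pressed the brake lever to its stop, held it there for just over 2 s and let it come fully out with the fingers clear. I then pressed it to the stop again and handed the job in at 19.75 s, still holding it at about 8 N.

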